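# Unlock the tube rotator and bring its tab to the top

### The arm

A 7-joint arm with a two-finger parallel gripper is mounted at the origin on the work surface. World frame = base frame: x ahead of the robot, y to its left, z up, the work surface at z = 0. Lengths are in mm, angles in rad, forces in N, time in s.
With the tool pointing down it reaches from about 425 to 950 mm from the base axis. Payload 4.7 kg.
Tool frame: the origin (TCP) lies on the centre line of the jaws, within the pads' length; the fingertips stand 14 mm ahead of it and the grasp point (between the pads) lies 5 mm behind it; z points along the fingers, y is the line along which they close (so a half turn about z gives the same grasp; the last joint's range is limited). The gripper opens to 87 mm and grips with 3 to 60 N. Pads are 19 mm wide; open, the fingers measure 117 mm over their backs; the gripper's body (75 mm by 190 mm) begins 51 mm behind the grasp point.
Start: joints at [1.245, 0.469, -0.049, 1.532, 0.024, 1.141, -0.082], TCP at [197.458, -645.491, 236.573] pointing down, gripper open.
Joint ranges: [-2.59, 2.59], [-0.33, 1.99], [-1.39, 1.29], [0.1, 2.45], [-1.04, 4.18], [0.21, 1.99], [-2.66, 2.66]. Speed limits (rad/s): [2.57, 2.57, 3.14, 3.14, 3.14, 3.14, 3.14].

### API

Orientations are given as a unit quaternion [w, x, y, z].
In Python, from plant import monitor, eyes, job, spotter gives the robot as it stands. The module is installed in compiled form; this text tells all that it offers.
- The arm moves only by the tool send_rows, never from a script. Its argument "deltas" is text: rows parted by semicolons, each of 7 numbers parted by spaces: the shift along the tool's x, y, z in m, then the turn, a rotation vector about the tool's x, y, z in degrees, then the closure in counts, from 0 (fully open) to 255 (shut). In form: tx ty tz rx ry rz hand; .... A call has 1 to 20 rows; each row shifts and turns the commanded pose from where the row before left it, along the tool's axes as they then stand; what a row does not reach is not made up. A row lasts 1/12 s, in which the tool goes at most 41.7 mm and 7.16 degrees, less where a joint would pass 70% of its speed; a pose out of reach is approached as far as the arm can. A call is refused whole if a number of a shift passes 0.0417 or a number of a turn 7.16, either way. A call with a gripper value outside its range is refused whole. The fingers move at their own pace and stop on an object; the grip force is fixed at half the most. Time passes only in rows, so rows that do not move let the fingers close. It gives the time, the measured TCP pose, the force, the opening and the grip force at its end, in the units of the state.
- monitor.read_state(): the state, without advancing time (a new reading comes with each control period).
- eyes.grab_frame(name): name is "scene" or "top"; returns the picture (480x640x3 uint8, red, green, blue); there is no depth.
- eyes.camera_model(name): a dict with "fx", "fy", "cx", "cy" (pixels), "k1" (the pictures are not rectified: a ray, as slopes to the right and down, at radius r is drawn at 1 + k1 r^2 times it, then the intrinsics apply), "R" (3x3) and "t" (3): a world point X has camera coordinates R X + t. Camera axes: x right, y down, z forward; pixel columns grow to the right and rows downward; lengths in mm; the calibration is good to about 2 mm. A picture is of the moment at which its call begins. camera_model takes no time and is no camera call.
- job.close_job(): hands the job in; it is judged then, once.
Trained networks look in the newest picture that a camera, given by its name, has taken for a name from the list of things; names that differ only in an ending like _2 or _b are one class to them, and where a whole thing is asked for, a point or a joint stands for the part that bears it (a point fixed in the world has none). Each returns a list of dicts, best first, with "score" (0 to 1); they miss things now and then, are a little off and sometimes report something else, mostly with a low value. They report only what shows in the picture. A call takes as long as a camera call. They do not tell look-alikes from the thing itself.
- spotter.boxes_of(camera, label): "extent" ([left, top, right, bottom] in pixels, round what is visible of it).
The state is a dict: "t": time; "joints": joint angles; "qd": joint speeds; "joint_torque": joint torques, N m; "position": TCP position; "tool_rot": TCP orientation; "wrist_force": force on the tool from outside, world axes, zero at the start; "wrist_torque": the same for the moment, N m; "grip_width": finger opening in mm; "gripper_force": force on a finger pad.
Only numpy, scipy, OpenCV 4.12 (cv2) and the standard library are available. Lean on these libraries where they do the work, as an engineer would, in place of code of your own. Each camera call takes 0.05 s, during which the arm holds its last target. There are 200 camera calls.

### The job

Unlock the tube rotator: draw its lock pin straight out of the bore by the grip, lay it flat on the bench and let go, then take it again by the steel shank and park it in the rest, with the grip in under the hood of the side notch and the shank lying on the tip post. Then turn the freed wheel by its rim until the small square tab, hidden below at the start, stands at the very top, and leave it still there with the pin still parked. Do not drop or throw the pin, and leave the other bench ware where it stands.

Things in the scene. Friction and masses are not known exactly. Their poses are not given: they have to be found in the camera images.
- rotator: White tube rotator, fixed. Origin on the bench under the wheel's centre, z up, x along the axle. Base 12 mm thick: y +-118 for x -25..115, y +-40 for x -120..-20 mm. Motor housing behind the wheel: x 30..115, y +-50, to z 150. Thin trough walls at y +-116, x +-25, to z 115. Bore block in front: x -115..-70, y +-30, to z 110 mm.
- bore (a point): Mouth of the 19 mm bore on the front face of the bore block, at (-115, 0, 85) mm in the rotator's frame, 50 mm below the axle. The bore runs 45 mm along the rotator's x, open at both ends. The pin comes out towards the rotator's -x.
- axle (a point): Centre of the aluminium wheel, at (0, 0, 135) mm in the rotator's frame. Wheel 180 mm diameter, 20 mm thick (rotator x -10..10), 0.7 kg. Outside radius 55 mm both faces are flat, so the rim can be pinched from above, finger each side; the tab passes between the fingers. A 110 mm steel stop bar and a hub stand 25 to 30 mm out of the front face.
- tab (a point): Outer end, about 100 mm from the axle, of the one small square steel tab on the wheel's rim (16 mm along the rim, 18 mm wide, standing 14 mm out). At the start it is down in the trough.
- top_point (a point): Point straight above the axle, 100 mm from it, where the end of the tab must come.
- wheel (a joint): Turn of the wheel; 0 = tab straight up, unlimited both ways (multiples of 2 pi are the same). Positive turns about the rotator's +x: the tab lies at 100 mm x (0, -sin q, cos q) from the axle in the rotator's frame. Starts at 2.0 to 4.28. Spins almost freely (0.03 N m drag), stays where it is left. With the pin in, the stop bar keeps the tab in the lower half.
- pin: Lock pin, 190 mm, 0.14 to 0.26 kg. Origin on its axis where grip and shank meet, x along the shank to the tip. Square grey grip 22 x 22 mm, x -90..0; round steel shank 16 mm diameter, x 0..100. At the start the shank is in the bore up to the grip, level, x along the rotator's x, axis at z 84. Centre of mass 12 mm up the shank: laid down, its axis is 11 mm high at the origin, 8 mm at the tip.
- pin_grip (a point): Centre of the pin's square grip, 45 mm behind the pin's origin.
- pin_tip (a point): Tip of the pin, 100 mm ahead of the pin's origin.
- rest: Plain aluminium parking rest, fixed, base 200 x 70 x 8 mm. Origin on the bench under its middle, z up, x along the parked pin towards its tip. Has a hooded side notch and a tip post; between them (x -15..70) there is only the base, so the shank is held there from above while the grip goes in sideways along the rest's +y, over the lip (pin axis at about z 71 mm), and is then lowered.
- seat (a point): Where the centre of the grip ends up in the notch, (-50, 0, 61) mm in the rest's frame; pin origin then at (-5, 0, 61), tip at (95, 0, 61). Notch: x -95..-15, open on the rest's -y side and at both ends; floor z 50, front lip y -22..-17 up to z 55, back wall face y +17, ceiling z 88, hood top z 94 mm.
- tip_post (a point): Top of the tip post, (80, 0, 53) mm in the rest's frame; the shank lies on it. Post x 70..90; front lip y -22..-17 up to z 58, back stop face y +17 up to z 78 mm, open above.
- canister_big: Bystander: upright lidded steel canister, 94 mm across, 116 mm high. Origin at the centre of its underside. Leave alone.
- canister_small: Bystander: upright lidded steel canister, 72 mm across, 91 mm high. Origin at the centre of its underside. Leave alone.
- tip_box: Bystander: blue pipette tip box, 85 x 120 x 65 mm high. Origin at the centre of its underside. Leave alone.
- tube_rack: Bystander: white tube rack, 70 x 160 x 52 mm high. Origin at the centre of its underside. Leave alone.
- bottle: Bystander: white bottle, 56 mm across, 130 mm high. Origin at the centre of its underside. Leave alone.
- vial: Bystander: glass vial with black cap, 34 mm across, 48 mm high. Origin at the centre of its underside. Leave alone.
- marker: Bystander: black marker lying flat, 120 x 14 x 14 mm, length along its x. Origin at the centre of its underside. Leave alone.
Mind the look-alikes: they are no part of the job. Leave any blue look-alike of the rest alone.

How it is judged:
By the outcome, as a careful person would: the job done as asked, in the order asked, and still so for the second after the job is handed in, with the robot touching nothing.
It also fails if it takes over 72 s, if anything falls off the work surface, if the arm or the gripper's body presses on something with over 40 N, if the wrist force passes 120 N, or if a joint passes its speed limit or range.

## Working session

There is one attempt and no reset: what is moved stays moved. The work goes in short steps, Python scripts to look and compute and a tool call to move; the robot and the scene stay as the last step left them, time stands still between calls to the robot, and variables do not carry over. Pictures are saved under pics/ and viewed, at most 10 in all, crops included, and the job is handed in when it is done.

Besides the shell and the picture viewer there is one more tool, called after "Call:" by a JSON object that holds its "method" and its "body", one argument or row to a line. send_rows: Moves the arm, as the interface text tells. Its arguments: {"type":"object","properties":{"deltas":{"type":"string"}},"required":["deltas"]}

```bash
mkdir -p pics; ls
python3 - <<'E'
from plant import monitor, eyes, job, spotter
import cv2,numpy as np
s=monitor.read_state(); print(s['t'],s['position'],s['tool_rot'],s['grip_width'])
for c in ['scene','top']:
    im=eyes.grab_frame(c); cv2.imwrite(f'pics/{c}0.png',im[:,:,::-1])
    m=eyes.camera_model(c); print(c,{k:np.round(v,4).tolist() for k,v in m.items()})
    for l in ['rotator','pin','rest','tab','wheel','canister_big','tip_box','tube_rack','bottle']:
        print(l,[(round(d['score'],2),np.round(d['extent']).tolist()) for d in spotter.boxes_of(c,l)[:3]])
E
```

```text
pics
0.0 [ 197.26069713 -644.93559055  235.49892801] [-9.59815470e-04  9.89006185e-01  1.47870945e-01 -1.69736943e-04] 87.10186051209568
scene {'fx': 461.7476, 'fy': 461.7476, 'cx': 317.2543, 'cy': 246.7256, 'k1': -0.0766, 'R': [[0.7737, 0.6333, 0.015], [0.5371, -0.6432, -0.5457], [-0.3359, 0.4303, -0.8379]], 't': [-459.2532, -183.5079, 1286.3471]}
rotator [(0.78, [179.0, 312.0, 308.0, 461.0]), (0.15, [356.0, 175.0, 420.0, 252.0])]
pin [(0.87, [264.0, 285.0, 310.0, 352.0])]
rest [(0.92, [318.0, 108.0, 367.0, 179.0]), (0.89, [359.0, 174.0, 418.0, 251.0])]
tab [(0.83, [210.0, 329.0, 294.0, 394.0])]
wheel [(0.88, [209.0, 324.0, 292.0, 391.0])]
canister_big [(0.68, [338.0, 322.0, 385.0, 380.0])]
tip_box [(0.71, [365.0, 288.0, 417.0, 357.0])]
tube_rack [(0.56, [130.0, 269.0, 199.0, 342.0])]
bottle [(0.76, [109.0, 337.0, 149.0, 376.0]), (0.55, [131.0, 270.0, 200.0, 342.0])]
top {'fx': 586.7478, 'fy': 586.7478, 'cx': 314.6854, 'cy': 247.1042, 'k1': -0.0189, 'R': [[0.0088, -0.9998, 0.0169], [-0.9985, -0.0097, -0.0541], [0.0543, -0.0164, -0.9984]], 't': [7.2038, 573.0362, 1404.3247]}
rotator [(0.55, [362.0, 176.0, 480.0, 281.0])]
pin [(0.82, [330.0, 230.0, 404.0, 248.0])]
rest [(0.87, [143.0, 223.0, 237.0, 260.0]), (0.81, [86.0, 318.0, 183.0, 359.0]), (0.56, [363.0, 177.0, 479.0, 284.0])]
tab [(0.62, [142.0, 223.0, 236.0, 261.0]), (0.59, [403.0, 187.0, 443.0, 264.0])]
wheel [(0.61, [402.0, 184.0, 439.0, 266.0])]
canister_big [(0.93, [323.0, 150.0, 367.0, 193.0]), (0.24, [146.0, 223.0, 236.0, 263.0])]
tip_box [(0.7, [402.0, 185.0, 442.0, 268.0]), (0.57, [271.0, 152.0, 326.0, 198.0])]
tube_rack [(0.66, [382.0, 326.0, 454.0, 371.0])]
bottle [(0.76, [462.0, 321.0, 492.0, 339.0])]
```

View pics/scene0.png

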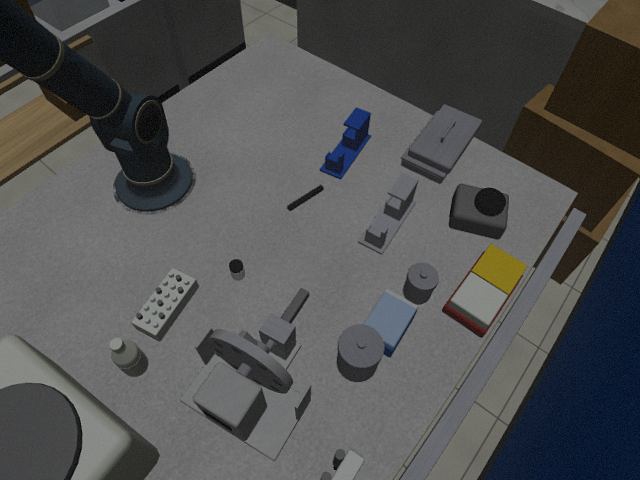

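View pics/top0.png

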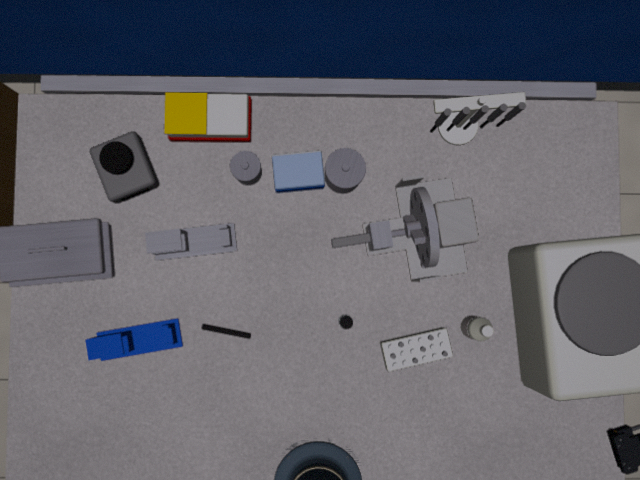

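```bash
cat > h.py <<'E'
import numpy as np, cv2
from scipy.optimize import least_squares, minimize
from scipy.spatial.transform import Rotation as Ro
from plant import monitor, eyes, spotter
def proj(c,X):
    m=eyes.camera_model(c); P=np.atleast_2d(X)@np.array(m['R']).T+np.array(m['t'])
    s=P[:,:2]/P[:,2:]; s=s*(1+m['k1']*(s**2).sum(1,keepdims=True))
    return s*m['fx']+[m['cx'],m['cy']]
def unproj(c,uv,z):
    m=eyes.camera_model(c); d=(np.array(uv,float)-[m['cx'],m['cy']])/m['fx']; s=d.copy()
    for _ in range(10): s=d/(1+m['k1']*(s@s))
    R=np.array(m['R']); o=-R.T@m['t']; r=R.T@np.r_[s,1]
    return o+r*(z-o[2])/r[2]
def W(p,X):
    X=np.atleast_2d(X); c,s=np.cos(p[2]),np.sin(p[2])
    return np.c_[p[0]+c*X[:,0]-s*X[:,1],p[1]+s*X[:,0]+c*X[:,1],X[:,2]]
def rect(x0,x1,y0,y1,z): return np.array([[x0,y0,z],[x1,y0,z],[x1,y1,z],[x0,y1,z],[x0,y0,z]],float)
a=np.linspace(0,2*np.pi,60)
circ=lambda x:np.c_[x+0*a,90*np.cos(a),135+90*np.sin(a)]
ROT=[rect(30,115,-50,50,150),rect(-115,-70,-30,30,110),np.array([[-25,-118,12],[115,-118,12],[115,118,12],[-25,118,12]],float),rect(-205,-115,-11,11,95),circ(-10)]
REST=[rect(-100,100,-35,35,8),np.array([[-95,-20,94],[-95,20,94]],float),np.array([[-15,-20,94],[-15,20,94]],float)]
def samp(L,st=3):
    o=[]
    for l in L:
        for p,q in zip(l[:-1],l[1:]):
            n=max(2,int(np.linalg.norm(q-p)/st)); o.append(p+(q-p)*np.linspace(0,1,n)[:,None])
    return np.vstack(o)
def fit(L,p0,cams=('scene','top')):
    D={}
    for c in cams:
        g=cv2.cvtColor(cv2.imread(f'pics/{c}0.png'),cv2.COLOR_BGR2GRAY)
        e=cv2.Canny(cv2.GaussianBlur(g,(3,3),0),30,80)
        D[c]=np.minimum(cv2.distanceTransform(255-e,cv2.DIST_L2,5),6)
    S=samp(L)
    def f(q):
        p=[q[0],q[1],q[2]/100]; t=0
        for c in cams:
            uv=proj(c,W(p,S)).astype(np.float32)
            t+=cv2.remap(D[c],uv[:,0],uv[:,1],cv2.INTER_LINEAR).mean()
        return t
    best=None
    for dx in (-8,0,8):
        for dy in (-8,0,8):
            for da in (-4,0,4):
                r=minimize(f,[p0[0]+dx,p0[1]+dy,p0[2]*100+da],method='Nelder-Mead',options=dict(initial_simplex=None))
                if best is None or r.fun<best.fun: best=r
    q=best.x; return np.array([q[0],q[1],q[2]/100]),best.fun
def two(c,u1,z1,x1,u2,z2,x2):
    A,B=unproj(c,u1,z1),unproj(c,u2,z2); d=B-A; y=np.arctan2(d[1],d[0])
    return np.array([*(A-(d)/np.linalg.norm(d[:2])*x1)[:2],y]),np.linalg.norm(d[:2])
def draw(im,c,L,p,col,o,s):
    for l in L:
        uv=(proj(c,W(p,samp([l],5)))-o+.5)*s
        cv2.polylines(im,[np.int32(uv)],False,col,1)
E
python3 - <<'E'
from h import *
pr,d1=two('top',(381,234),110,-92.5,(458,222),150,72.5); ps,d2=two('top',(166,242),94,-55,(231,236),65,80)
print(pr,d1,165,ps,d2,135)
R={}
for n,L,p in(('rot',ROT,pr),('rest',REST,ps)):
    for cams in (('scene','top'),('top',),('scene',)):
        q,f=fit(L,p,cams); print(n,cams,q.round(3),f)
        if len(cams)==2:R[n]=q
np.save('p.npy',[R['rot'],R['rest']])
def crop(c,x0,y0,x1,y1,s):
    im=cv2.resize(cv2.imread(f'pics/{c}0.png')[y0:y1,x0:x1],None,fx=s,fy=s,interpolation=cv2.INTER_CUBIC)
    im=cv2.convertScaleAbs(im,alpha=1.4,beta=15)
    draw(im,c,ROT,R['rot'],(0,255,0),np.array([x0,y0]),s);draw(im,c,REST,R['rest'],(0,0,255),np.array([x0,y0]),s); return im
C=np.zeros((600,800,3),np.uint8)
def put(im,x,y): C[y:y+im.shape[0],x:x+im.shape[1]]=im[:600-y,:800-x]
put(crop('top',325,165,485,290,2.5),0,0);put(crop('scene',175,280,325,465,2),410,0)
put(crop('top',135,210,245,275,3.4),0,330);put(crop('scene',350,165,430,260,2.3),420,380)
cv2.imwrite('pics/ov.png',C)
E
```

```text
[ 612.94889962 -227.39909337   -1.41945801] 167.05175877164194 165 [583.57211177 298.29769951  -1.45156402] 145.13531265225754 135Traceback (most recent call last):
  File "<stdin>", line 7, in <module>
  File "h.py", line 45, in fit
    r=minimize(f,[p0[0]+dx,p0[1]+dy,p0[2]*100+da],method='Nelder-Mead',options=dict(initial_simplex=None))
    res = _minimize_neldermead(fun, x0, args, callback, bounds=bounds,
                               **options)
    fxcc = func(xcc)
    fx = function(np.copy(x), *(wrapper_args + args))
  File "h.py", line 38, in f
    uv=proj(c,W(p,S)).astype(np.float32)
       ~~~~^^^^^^^^^^
  File "h.py", line 6, in proj
    m=eyes.camera_model(c); P=np.atleast_2d(X)@np.array(m['R']).T+np.array(m['t'])
ValueError: time passes only in moves, steps and waits
```

```bash
sed -i 's/eyes.camera_model(c)/CM(c)/' h.py; sed -i '/^def proj/i import functools\nCM=functools.lru_cache(None)(eyes.camera_model)' h.py
cat > ov.py <<'E'
from h import *
pr,d1=two('top',(381,234),110,-92.5,(458,222),150,72.5); ps,d2=two('top',(166,242),94,-55,(231,236),65,80)
R={}
for n,L,p in(('rot',ROT,pr),('rest',REST,ps)):
    for cams in (('scene','top'),('top',),('scene',)):
        q,f=fit(L,p,cams); print(n,cams,q.round(3),f)
        if len(cams)==2:R[n]=q
np.save('p.npy',[R['rot'],R['rest']])
def crop(c,x0,y0,x1,y1,s):
    im=cv2.resize(cv2.imread(f'pics/{c}0.png')[y0:y1,x0:x1],None,fx=s,fy=s,interpolation=cv2.INTER_CUBIC)
    im=cv2.convertScaleAbs(im,alpha=1.4,beta=15)
    draw(im,c,ROT,R['rot'],(0,255,0),np.array([x0,y0]),s);draw(im,c,REST,R['rest'],(0,0,255),np.array([x0,y0]),s); return im
C=np.zeros((600,800,3),np.uint8)
def put(im,x,y): C[y:y+im.shape[0],x:x+im.shape[1]]=im[:600-y,:800-x]
put(crop('top',325,165,485,290,2.5),0,0);put(crop('scene',175,280,325,465,2),410,0)
put(crop('top',135,210,245,275,3.4),0,330);put(crop('scene',350,165,430,260,2.3),420,380)
cv2.imwrite('pics/ov.png',C)
E
python3 ov.py
```

```text
rot ('scene', 'top') [ 612.127 -227.669   -1.403] 2.8081917762756348
rot ('top',) [ 611.531 -227.94    -1.41 ] 1.5042670965194702
rot ('scene',) [ 611.917 -227.581   -1.399] 1.2793848514556885
rest ('scene', 'top') [587.279 299.2    -1.465] 3.6231942176818848
rest ('top',) [588.121 301.426  -1.543] 2.2936487197875977
rest ('scene',) [587.902 298.66   -1.449] 1.0789295434951782
```

View pics/ov.png

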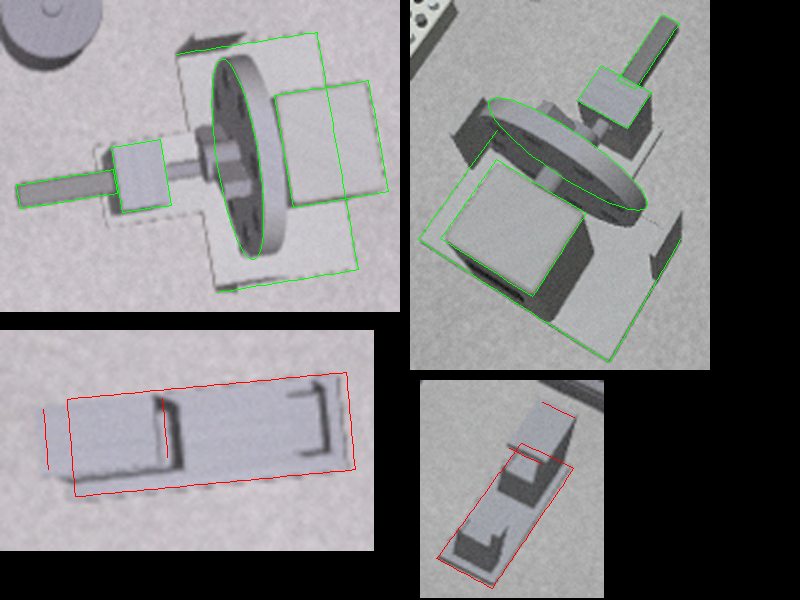

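Run:
```python
import cv2,numpy as np
C=np.zeros((600,800,3),np.uint8)
def crop(c,x0,y0,x1,y1,s): return cv2.convertScaleAbs(cv2.resize(cv2.imread(f'pics/{c}0.png')[y0:y1,x0:x1],None,fx=s,fy=s,interpolation=cv2.INTER_CUBIC),alpha=1.7,beta=-40)
a=crop('top',140,215,242,270,4.5);b=crop('scene',353,168,425,258,6)
C[:a.shape[0],:a.shape[1]]=a[:,:459]
C=C.copy(); C[40:40+b.shape[0],460:]=b[:,:340]
cv2.imwrite('pics/rest.png',C); print(a.shape,b.shape)
```

```text
(248, 459, 3) (540, 432, 3)
```

View pics/rest.png

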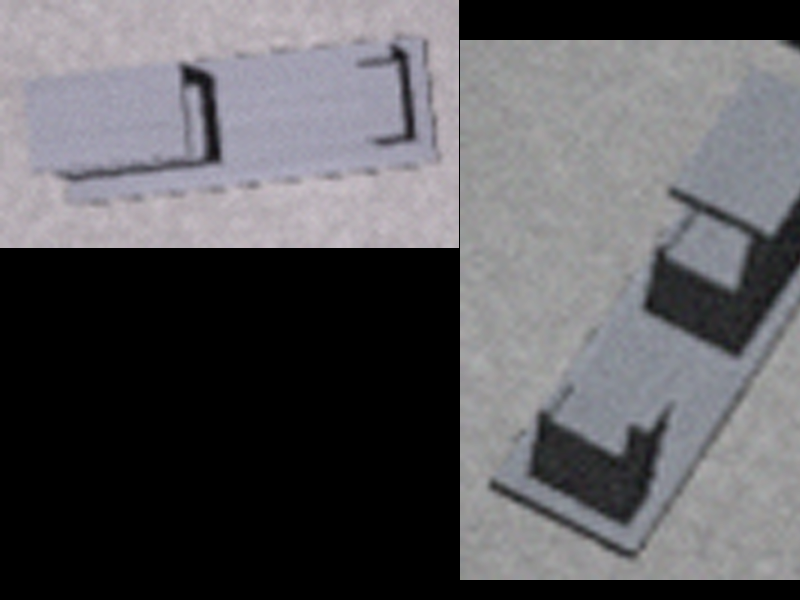

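Run:
```python
from h import *
T=lambda x,y:((x+.5)/4.5+140-.5,(y+.5)/4.5+215-.5)
S=lambda x,y:((x-460+.5)/6+353-.5,(y-40+.5)/6+168-.5)
pts=[('top',T(426,38),(100,35,8)),('top',T(436,160),(100,-35,8)),('top',T(68,200),(-100,-35,8)),
('scene',S(492,482),(100,-35,8)),('scene',S(634,550),(100,35,8)),('scene',S(541,412),(90,-22,58)),('scene',S(660,250),(-15,-22,55)),
('top',T(28,80),(-95,'b',94)),('top',T(28,168),(-95,'a',94)),('top',T(182,66),(-15,'b',94)),('scene',S(675,190),(-15,'a',94)),('scene',S(775,235),(-15,'b',94))]
def f(q):
    o=[]
    for c,uv,X in pts:
        X=[{'a':q[3],'b':q[4]}.get(v,v) for v in X]
        o+=list(proj(c,W([q[0],q[1],q[2]/100],np.array(X,float)))[0]-uv)
    return np.array(o)
r=least_squares(f,[585,300,-146,-22,22],loss='soft_l1'); print(r.x.round(2)); print(f(r.x).reshape(-1,2).round(1))
p=np.load('p.npy'); p[1]=[r.x[0],r.x[1],r.x[2]/100]; np.save('p.npy',p)
for n,X in (('grip',(-160,0,84)),('mouth',(-115,0,85)),('axle',(0,0,135))): print(n,W(p[0],np.array(X,float)).round(1))
for n,X in (('seat',(-50,0,61)),('post',(80,0,53)),('origin',(-5,0,61)),('hold',(27,0,61))): print(n,W(p[1],np.array(X,float)).round(1))
for l,z in (('canister_big',116),('tip_box',65),('tube_rack',52),('bottle',130),('vial',48),('marker',14)):
    b=spotter.boxes_of('top',l)[:1]
    if b: e=b[0]['extent']; print(l,unproj('top',e[:2],z).round(),unproj('top',e[2:],z).round())
s=monitor.read_state(); print(Ro.from_quat(s['tool_rot'],scalar_first=True).as_matrix().round(3))
```

```text
[ 586.17  304.3  -146.05  -21.63   23.03]
[[-0.1 -0.8]
 [ 0.4  0.7]
 [-0.1  0.1]
 [-0.2 -0.5]
 [ 0.2  1. ]
 [ 0.1 -0.5]
 [ 0.2 -0.5]
 [-0.8 -0. ]
 [ 0.8 -0.1]
 [-0.1 -0.4]
 [-0.  -0.2]
 [-0.8  0.1]]
grip [[585.4 -69.9  84. ]]
mouth [[ 592.9 -114.3   85. ]]
axle [[ 612.1 -227.7  135. ]]
seat [[580.7 354.   61. ]]
post [[595.  224.8  53. ]]
origin [[585.6 309.3  61. ]]
hold [[589.1 277.5  61. ]]
canister_big [788.  -2. 116.] [ 691. -103.  116.]
tip_box [ 719. -192.   65.] [ 523. -285.   65.]
tube_rack [ 388. -145.   52.] [ 284. -316.   52.]
bottle [ 405. -313.  130.] [ 366. -382.  130.]
vial [412. -46.  48.] [374. -78.  48.]
marker [391. 280.  14.] [348. 170.  14.]
[[ 0.956  0.292  0.   ]
 [ 0.292 -0.956 -0.   ]
 [ 0.     0.    -1.   ]]
```

Call:
{"method": "send_rows", "body": {
  "deltas": "0 0 -0.01 0 0 -6.9 0;0 0 -0.01 0 0 -6.9 0;0 0 -0.01 0 0 -6.9 0;0 0 0 0 0 -6.9 0;0 0 0 0 0 -6.9 0;0 0 0 0 0 -6.9 0;0 0 0 0 0 -6.9 0;0 0 0 0 0 -6.9 0;0 0 0 0 0 -6.9 0;0 0 0 0 0 -6.9 0;0 0 0 0 0 -6.9 0;0 0 0 0 0 -6.9 0;0 0 0 0 0 0 0"
}}

```text
t: 2.38
position: [197.3, -645.6, 266.5]
tool_rot: [0.0, 0.643, 0.766, 0.0]
wrist_force: [0.0, -1.0, -1.2]
grip_width: 87.0
gripper_force: 0.0
```

```bash
cat > go.py <<'E'
# python3 go.py x y z [axis-yaw deg of tool y] -> delta in tool axes (mm, deg)
import sys; from h import *
s=monitor.read_state(); M=Ro.from_quat(s['tool_rot'],scalar_first=True).as_matrix()
P=s['position']; a=list(map(float,sys.argv[1:]))
print('t',round(s['t'],2),'P',P.round(1),'width',round(s['grip_width'],1),'F',np.round(s['wrist_force'],1),'j',np.round(s['joints'],2))
if len(a)>=3: print('delta tool mm',(M.T@(np.array(a[:3])-P)).round(1))
if len(a)>3:
    y=np.radians(a[3]); Y=np.array([np.cos(y),np.sin(y),0]); 
    if Y@M[:,1]<0: Y=-Y
    Z=np.array([0,0,-1.]); T=np.c_[np.cross(Y,Z),Y,Z]
    print('rotvec deg',np.degrees(Ro.from_matrix(M.T@T).as_rotvec()).round(2))
E
python3 go.py 585.4 -69.9 150 9.6
```

```text
t 2.38 P [ 197.3 -645.6  266.5] width 87.0 F [ 0.  -1.  -1.2] j [ 1.45  0.47 -0.35  1.48  0.17  1.22  1.25]
delta tool mm [500.3 481.3 116.7]
rotvec deg [ 0.02 -0.    0.31]
```

Call:
{"method": "send_rows", "body": {
  "deltas": "0.01 0.01 0 0 0 0 0;0.02 0.02 0 0 0 0 0;0.026 0.025 0 0 0 0 0;0.026 0.025 0 0 0 0 0;0.026 0.025 0 0 0 0 0;0.026 0.025 0 0 0 0 0;0.026 0.025 0 0 0 0 0;0.026 0.025 0 0 0 0 0;0.026 0.025 0 0 0 0 0;0.026 0.025 0 0 0 0 0;0.026 0.025 0 0 0 0 0;0.026 0.025 0 0 0 0 0;0.026 0.025 0 0 0 0 0;0.026 0.025 0 0 0 0 0;0.026 0.025 0 0 0 0 0;0.026 0.025 0 0 0 0 0;0.026 0.025 0 0 0 0 0;0.026 0.025 0 0 0 0 0;0.026 0.025 0 0 0 0 0;0.026 0.025 0 0 0 0 0"
}}

```text
t: 4.05
position: [585.8, -70.3, 266.8]
tool_rot: [0.0, 0.645, 0.764, -0.0]
wrist_force: [0.7, -0.5, -1.1]
grip_width: 87.1
gripper_force: 0.0
```

```bash
python3 go.py 585.4 -69.9 150 9.6
```

```text
t 4.05 P [585.8 -70.3 266.8] width 87.1 F [ 0.7 -0.5 -1.1] j [ 0.54  0.37 -0.64  1.68  0.24  1.17  0.  ]
delta tool mm [  0.5  -0.3 116.8]
rotvec deg [-0.    0.02  0.08]
```

Call:
{"method": "send_rows", "body": {
  "deltas": "0 0 0.03 0 0 0 0;0 0 0.03 0 0 0 0;0 0 0.03 0 0 0 0;0 0 0.03 0 0 0 0;0 0 0.03 0 0 0 0;0 0 0.02 0 0 0 0;0 0 0.013 0 0 0 0;0 0 0.004 0 0 0 0;0 0 0 0 0 0 100;0 0 0 0 0 0 150;0 0 0 0 0 0 180;0 0 0 0 0 0 255;0 0 0 0 0 0 255;0 0 0 0 0 0 255;0 0 0 0 0 0 255;0 0 0 0 0 0 255"
}}

```text
t: 5.38
position: [585.7, -73.1, 79.8]
tool_rot: [0.0, 0.644, 0.765, 0.0]
wrist_force: [0.3, 0.7, 0.6]
grip_width: 41.5
gripper_force: 0.0
```

```bash
python3 go.py 585.4 -69.9 79 9.6
```

```text
t 5.38 P [585.7 -73.1  79.8] width 41.5 F [0.3 0.7 0.6] j [ 0.46  0.58 -0.55  1.86  0.4   0.82 -0.13]
delta tool mm [3.2 0.2 0.8]
rotvec deg [0.02 0.01 0.19]
```

Call:
{"method": "send_rows", "body": {
  "deltas": "0 0 0 0 0 0 255;0 0 0 0 0 0 255;0 0 0 0 0 0 255;0 0 0 0 0 0 255;0 0 0 0 0 0 255;0 0 0 0 0 0 255;0 0 0 0 0 0 255"
}}

```text
t: 5.97
position: [585.8, -73.0, 79.6]
tool_rot: [0.0, 0.644, 0.765, 0.0]
wrist_force: [0.2, -0.2, -0.7]
grip_width: 21.7
gripper_force: 29.6
```

Call:
{"method": "send_rows", "body": {
  "deltas": "0.003 0 0 0 0 0 255;0.006 0 0 0 0 0 255;0.01 0 0 0 0 0 255;0.01 0 0 0 0 0 255;0.01 0 0 0 0 0 255;0.01 0 0 0 0 0 255;0.01 0 0 0 0 0 255;0.01 0 0 0 0 0 255;0.01 0 0 0 0 0 255;0.01 0 0 0 0 0 255;0.01 0 0 0 0 0 255;0.01 0 0 0 0 0 255;0.01 0 0 0 0 0 255;0.01 0 0 0 0 0 255;0.01 0 0 0 0 0 255;0.01 0 0 0 0 0 255;0.01 0 0 0 0 0 255;0.006 0 0 0 0 0 255;0 0 0 0 0 0 255"
}}

```text
t: 7.55
position: [557.2, 91.8, 79.8]
tool_rot: [-0.0, 0.643, 0.766, 0.0]
wrist_force: [-0.6, 0.7, -2.1]
grip_width: 21.9
gripper_force: 29.6
```

```bash
python3 go.py 555 90 20
python3 - <<'E'
from h import *
im=eyes.grab_frame('scene'); im2=eyes.grab_frame('top')
a=cv2.resize(im[220:420,170:400,::-1],None,fx=1.7,fy=1.7); b=cv2.resize(im2[150:300,260:480,::-1],None,fx=1.8,fy=1.8)
C=np.zeros((600,800,3),np.uint8); C[:a.shape[0],:a.shape[1]]=a; C[:b.shape[0],400:400+b.shape[1]]=b
cv2.imwrite('pics/a1.png',C[:350])
E
```

```text
t 7.55 P [557.2  91.8  79.8] width 21.9 F [-0.6  0.7 -2.1] j [ 0.2   0.55 -0.57  1.92  0.4   0.79 -0.42]
delta tool mm [-1.5 -2.5 59.7]
```

View pics/a1.png

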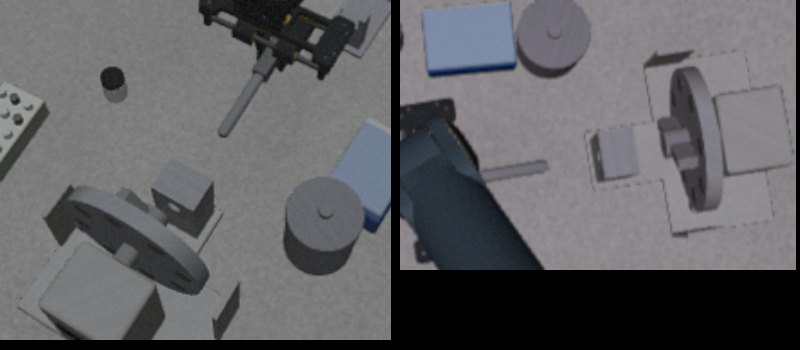

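Call:
{"method": "send_rows", "body": {
  "deltas": "0 0 0.01 0 2.5 0 255;0 0 0.02 0 2.5 0 255;0 0 0.015 0 0 0 255;0 0 0.008 0 0 0 255;0 0 0.005 0 0 0 255;0 0 0.002 0 0 0 255;0 0 0.002 0 0 0 255;0 0 0 0 0 0 255"
}}

```text
t: 8.32
position: [557.2, 93.6, 18.1]
tool_rot: [-0.033, 0.643, 0.764, 0.028]
wrist_force: [0.8, -0.0, -2.7]
grip_width: 22.0
gripper_force: 29.6
```

```bash
python3 go.py 557 91 16
python3 - <<'E'
from h import *
print(monitor.read_state()['wrist_torque'])
E
```

```text
t 8.32 P [557.2  93.6  18.1] width 22.0 F [ 0.8 -0.  -2.7] j [ 0.23  0.65 -0.57  1.94  0.4   0.66 -0.39]
delta tool mm [-2.7 -0.7  1.9]
[-0.00351702 -0.11769102  0.02550842]
```

Call:
{"method": "send_rows", "body": {
  "deltas": "0 0 0.001 0 0 0 255;0 0 0.001 0 0 0 255;0 0 0 0 0 0 255"
}}

```text
t: 8.57
position: [557.2, 93.6, 16.1]
tool_rot: [-0.033, 0.643, 0.764, 0.028]
wrist_force: [0.3, -0.1, -2.4]
grip_width: 22.0
gripper_force: 29.6
```

Call:
{"method": "send_rows", "body": {
  "deltas": "0 0 0 0 0.5 0 255;0 0 0 0 0.5 0 255;0 0 0 0 0 0 255"
}}

```text
t: 8.82
position: [557.2, 93.3, 16.0]
tool_rot: [-0.04, 0.643, 0.764, 0.034]
wrist_force: [0.2, 0.8, -0.4]
grip_width: 21.9
gripper_force: 29.6
```

Call:
{"method": "send_rows", "body": {
  "deltas": "0 0 0 0 0 0 188;0 0 0 0 0 0 184;0 0 0 0 0 0 178;0 0 0 0 0 0 165;0 0 0 0 0 0 140;0 0 0 0 0 0 100;0 0 0 0 0 0 100;0 0 0 0 0 0 100;0 0 0 0 0 0 60"
}}

```text
t: 9.57
position: [556.9, 93.4, 15.7]
tool_rot: [-0.04, 0.643, 0.764, 0.034]
wrist_force: [0.1, -1.5, -0.9]
grip_width: 53.3
gripper_force: 0.0
```

Call:
{"method": "send_rows", "body": {
  "deltas": "0 0 -0.02 0 0 0 30;0 0 -0.035 0 -3 0 0;0 0 -0.035 0 -3 0 0;0.03 0 -0.035 0 0 0 0;0.035 0 0 0 0 0 0;0.035 0 0 0 0 0 0;0.035 0 0 0 0 0 0;0.035 0 0 0 0 0 0;0 0 0 0 0 0 0"
}}

```text
t: 10.32
position: [526.6, 259.9, 138.2]
tool_rot: [-0.002, 0.64, 0.769, 0.003]
wrist_force: [0.1, 1.9, -0.0]
grip_width: 87.2
gripper_force: 0.0
```

```bash
python3 go.py
python3 - <<'E'
from h import *
im=eyes.grab_frame('scene'); im2=eyes.grab_frame('top')
cv2.imwrite('pics/s2.png',im[:,:,::-1]);cv2.imwrite('pics/t2.png',im2[:,:,::-1])
for c in('scene','top'):
    for d in spotter.boxes_of(c,'pin')[:3]: print(c,d)
a=cv2.resize(im[180:400,200:400,::-1],None,fx=2,fy=2); b=cv2.resize(im2[180:300,220:400,::-1],None,fx=2.2,fy=2.2)
C=np.zeros((450,800,3),np.uint8); C[:a.shape[0],:a.shape[1]]=a; C[:b.shape[0],400:400+b.shape[1]]=b
cv2.imwrite('pics/a2.png',C)
E
```

```text
t 10.32 P [526.6 259.9 138.2] width 87.2 F [ 0.1  1.9 -0. ] j [-0.05  0.51 -0.63  1.82  0.36  0.93 -0.67]
scene {'extent': [301.2, 248.3, 342.4, 315.1], 'score': 0.61}
scene {'extent': [358.8, 177.0, 418.1, 255.0], 'score': 0.53}
top {'extent': [261.7, 243.6, 338.9, 260.3], 'score': 0.6}
```

View pics/a2.png

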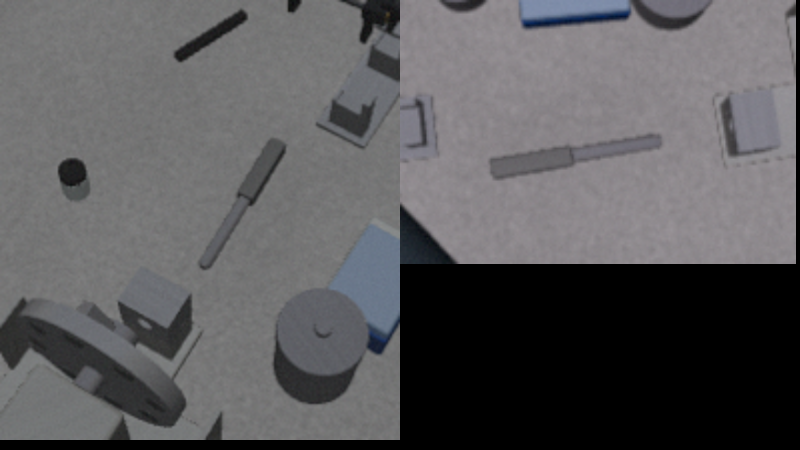

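Run:
```python
from h import *
T=lambda x,y:((x-400+.5)/2.2+220-.5,(y+.5)/2.2+180-.5)
S=lambda x,y:((x+.5)/2+200-.5,(y+.5)/2+180-.5)
for c,A in(('top',[T(492,167.5),T(573,157),T(661,142)]),('scene',[S(278,145),S(245,196),S(205,264)])):
    P=[unproj(c,u,z) for u,z in zip(A,(14,11,8))]; print(c,np.round(P,1).tolist(), np.linalg.norm(P[1]-P[0]),np.linalg.norm(P[2]-P[1]))
    d=P[2]-P[0]; print(np.degrees(np.arctan2(d[1],d[0])))
# edges fit
PIN=[rect(-90,0,-11,11,18),np.array([[0,8,8],[100,8,8],[100,-8,8],[0,-8,8]],float)]
import shutil
import h
rd=cv2.imread
h.cv2.imread=lambda p:rd(p.replace('scene0','s2').replace('top0','t2'))
for cams in (('scene','top'),('top',),('scene',)):
    q,f=fit(PIN,[ (P[1][0]),P[1][1],np.arctan2(d[1],d[0])],cams); print(cams,q.round(3),f, 'x=22:',W(q,np.array([22.,0,9])).round(1))
```

```text
top [[550.6, 140.8, 14.0], [563.1, 51.9, 11.0], [580.8, -45.2, 8.0]] 89.73978555665857 98.79591263185331
-80.76290234149131
scene [[548.4, 139.4, 14.0], [561.5, 57.9, 11.0], [581.6, -40.4, 8.0]] 82.56759724741492 100.37624698313734
-79.54840159201304
('scene', 'top') [564.462  52.498  -1.39 ] 1.1019477844238281 x=22: [[568.4  30.9   9. ]]
('top',) [565.192  52.624  -1.389] 0.5024595856666565 x=22: [[569.2  31.    9. ]]
('scene',) [561.829  54.862  -1.37 ] 0.4076225757598877 x=22: [[566.2  33.3   9. ]]
```

```bash
python3 go.py 568.4 30.9 138 10.4
```

```text
t 10.52 P [529.9 249.4 136.6] width 87.1 F [ 0.2 -1.1 -0.2] j [-0.05  0.51 -0.62  1.82  0.36  0.93 -0.66]
delta tool mm [-221.9    0.9   -1.1]
rotvec deg [-0.03  0.07 -0.65]
```

Call:
{"method": "send_rows", "body": {
  "deltas": "-0.02 0 0 0 0 -0.6 0;-0.035 0 0 0 0 0 0;-0.035 0 0 0 0 0 0;-0.035 0 0 0 0 0 0;-0.035 0 0 0 0 0 0;-0.035 0 0 0 0 0 0;-0.027 0 0 0 0 0 0;0 0 0.02 0 0 0 0;0 0 0.03 0 0 0 0;0 0 0.02 0 0 0 0;0 0 0 0 0 0 0"
}}

```text
t: 11.43
position: [566.4, 28.8, 63.0]
tool_rot: [-0.003, 0.641, 0.767, -0.003]
wrist_force: [-1.3, -0.3, -0.5]
grip_width: 87.2
gripper_force: 0.0
```

```bash
python3 go.py 568.4 30.9 16 10.4
```

```text
t 11.43 P [566.4  28.8  63. ] width 87.2 F [-1.3 -0.3 -0.5] j [ 0.29  0.57 -0.55  1.91  0.42  0.78 -0.32]
delta tool mm [ 1.7  2.7 47. ]
rotvec deg [-0.48  0.02 -0.2 ]
```

Call:
{"method": "send_rows", "body": {
  "deltas": "0.002 0.002 0.02 -0.3 0 0 30;0 0 0.015 0 0 0 80;0 0 0.008 0 0 0 110;0 0 0.0035 0 0 0 140;0 0 0 0 0 0 170;0 0 0 0 0 0 180;0 0 0 0 0 0 200;0 0 0 0 0 0 255;0 0 0 0 0 0 255;0 0 0 0 0 0 255;0 0 0 0 0 0 255;0 0 0 0 0 0 255;0 0 0 0 0 0 255;0 0 0 0 0 0 255;0 0 0 0 0 0 255;0 0 0 0 0 0 255;0 0 0 0 0 0 255"
}}

```text
t: 12.85
position: [570.3, 34.1, 20.5]
tool_rot: [0.001, 0.64, 0.768, 0.001]
wrist_force: [-4.5, -1.2, 6.2]
grip_width: 14.7
gripper_force: 29.8
```

```bash
python3 go.py 568.4 30.9 16 10.4
```

```text
t 12.85 P [570.3  34.1  20.5] width 14.7 F [-4.5 -1.2  6.2] j [ 0.25  0.63 -0.51  1.93  0.47  0.69 -0.37]
delta tool mm [-2.8 -2.5  4.5]
rotvec deg [0.17 0.05 0.  ]
```

Call:
{"method": "send_rows", "body": {
  "deltas": "0 0 0 0 0 0 180;0 0 0 0 0 0 160;0 0 0 0 0 0 150;0 0 0 0 0 0 150;0 0 0 0 0 0 150"
}}

```text
t: 13.27
position: [571.8, 34.7, 20.5]
tool_rot: [0.002, 0.64, 0.768, 0.002]
wrist_force: [0.6, 0.1, -0.4]
grip_width: 34.0
gripper_force: 0.0
```

```bash
python3 go.py 568.4 30.9 14.7 10.4
```

```text
t 13.27 P [571.8  34.7  20.5] width 34.0 F [ 0.6  0.1 -0.4] j [ 0.25  0.63 -0.51  1.93  0.47  0.69 -0.37]
delta tool mm [-3.1 -4.1  5.8]
rotvec deg [ 0.36 -0.02  0.  ]
```

Call:
{"method": "send_rows", "body": {
  "deltas": "-0.003 -0.002 0.003 0.3 0 0 150;0 0 0.002 0 0 0 150;0 0 0.0005 0 0 0 150;0 0 0 0 0 0 150;0 0 0 0 0 0 150"
}}

```text
t: 13.68
position: [570.0, 31.3, 14.9]
tool_rot: [-0.0, 0.64, 0.768, 0.0]
wrist_force: [-0.0, -0.7, 0.9]
grip_width: 35.9
gripper_force: 0.0
```

Call:
{"method": "send_rows", "body": {
  "deltas": "0 0 0 0 0 0 190;0 0 0 0 0 0 200;0 0 0 0 0 0 255;0 0 0 0 0 0 255;0 0 0 0 0 0 255;0 0 0 0 0 0 255;0 0 0 0 0 0 255;0 0 0 0 0 0 255"
}}

```text
t: 14.35
position: [570.2, 31.2, 15.1]
tool_rot: [0.0, 0.64, 0.768, 0.0]
wrist_force: [0.5, 0.5, -0.6]
grip_width: 15.2
gripper_force: 30.0
```

Call:
{"method": "send_rows", "body": {
  "deltas": "0 0 -0.005 0 0 0 255;0 0 -0.01 0 0 0 255;0 0 -0.01 0 0 0 255;0 0 -0.01 0 0 0 255;0 0 0 0 0 0 255;0 0 0 0 0 0 255"
}}

```text
t: 14.85
position: [570.6, 31.2, 51.1]
tool_rot: [0.001, 0.64, 0.768, 0.001]
wrist_force: [-0.4, 0.1, -2.3]
grip_width: 15.1
gripper_force: 30.0
```

```bash
python3 go.py
python3 - <<'E'
from h import *
print(np.round(monitor.read_state()['wrist_torque'],3))
im=eyes.grab_frame('scene'); im2=eyes.grab_frame('top')
a=cv2.resize(im[180:330,270:400,::-1],None,fx=3,fy=3); b=cv2.resize(im2[200:300,220:380,::-1],None,fx=2.5,fy=2.5)
C=np.zeros((450,800,3),np.uint8); C[:a.shape[0],:a.shape[1]]=a; C[:b.shape[0],400:400+b.shape[1]]=b
cv2.imwrite('pics/a3.png',C)
E
```

```text
t 14.85 P [570.6  31.2  51.1] width 15.1 F [-0.4  0.1 -2.3] j [ 0.28  0.59 -0.54  1.92  0.44  0.75 -0.33]
[-0.047 -0.16   0.074]
```

View pics/a3.png

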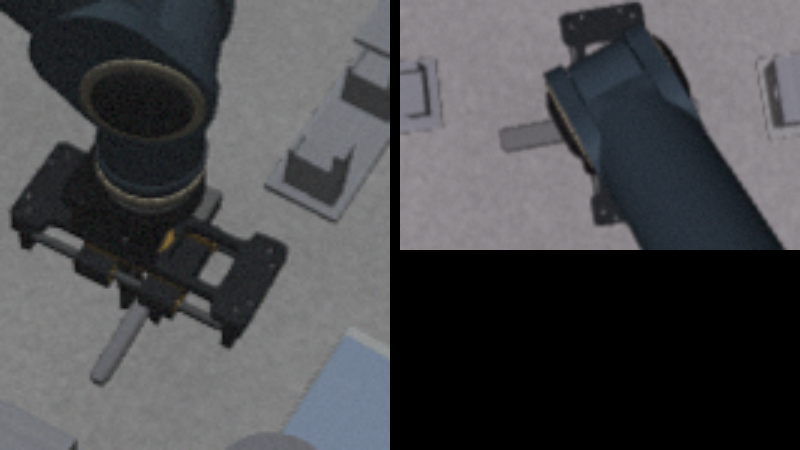

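```bash
python3 - <<'E'
from h import *
p=np.load('p.npy')[1]
for y in (-75,0): print(W(p,np.array([17.,y,75.7])).round(1))
E
python3 go.py 513.6 295.5 100 6.32
```

```text
[[513.5 279.1  75.7]]
[[588.  287.4  75.7]]
t 14.95 P [569.7  31.   50. ] width 15.1 F [-0.5  0.8 -3.5] j [ 0.28  0.59 -0.54  1.92  0.44  0.75 -0.33]
delta tool mm [270.3  -7.4 -50.1]
rotvec deg [-0.01  0.02  4.08]
```

Call:
{"method": "send_rows", "body": {
  "deltas": "0 -0.005 -0.025 0 0 0 255;0.015 -0.0055 -0.025 0 0 0 255;0.025 0 0 0 0 0 255;0.03 0 0 0 0 0 255;0.03 0 0 0 0 0 255;0.03 0 0 0 0 0 255;0.03 0 0 0 0 0 255;0.03 0 0 0 0 0 255;0.03 0 0 0 0 0 255;0.02 0 0 0 0 0 255;0.01 0 0 0 0 0 255;0.004 0 0 0 0 4.05 255;0 0 0 0 -1.5 0 255;0 0 0 0 0 0 255;0 0 0 0 0 0 255;0 0 0 0 0 0 255"
}}

```text
t: 16.28
position: [514.0, 278.0, 99.7]
tool_rot: [0.01, 0.667, 0.745, -0.009]
wrist_force: [-0.1, 0.8, -3.0]
grip_width: 14.6
gripper_force: 30.0
```

```bash
python3 go.py 513.5 279.1 75.7 6.32
python3 - <<'E'
from h import *
p=np.load('p.npy')[1]
im=eyes.grab_frame('scene'); im2=eyes.grab_frame('top')
cv2.imwrite('pics/s4.png',im[:,:,::-1]);cv2.imwrite('pics/t4.png',im2[:,:,::-1])
s=monitor.read_state(); M=Ro.from_quat(s['tool_rot'],scalar_first=True).as_matrix()
yaw=np.arctan2(M[0,0],-M[1,0])  # placeholder
d=-M[:,0]; yaw=np.arctan2(d[1],d[0]); o=s['position']-22*np.r_[d[:2],0]
q=[o[0],o[1],yaw]; za=s['position'][2]-4.7; print(q)
PIN=[rect(-90,0,-11,11,za+11),np.array([[0,8,za],[100,8,za],[100,-8,za],[0,-8,za]],float)]
HOOD=[rect(-95,-15,-21.6,23,94),rect(70,90,-22,22,53),rect(-100,100,-35,35,8)]
C=np.zeros((480,800,3),np.uint8)
def crop(c,im,x0,y0,x1,y1,s):
    a=cv2.resize(im[y0:y1,x0:x1,::-1],None,fx=s,fy=s); draw(a,c,PIN,q,(0,255,0),np.array([x0,y0]),s); draw(a,c,HOOD,p,(0,0,255),np.array([x0,y0]),s); return a
a=crop('scene',im,310,130,440,280,3);b=crop('top',im2,130,200,290,320,2.5)
C[:a.shape[0],:a.shape[1]]=a; C[:b.shape[0],400:400+b.shape[1]]=b
cv2.imwrite('pics/a4.png',C)
E
```

```text
t 16.28 P [514.  278.   99.7] width 14.6 F [-0.1  0.8 -3. ] j [-0.16  0.55 -0.57  1.85  0.4   0.87 -0.82]
delta tool mm [ 1.8 -0.4 24. ]
rotvec deg [-0.02  1.56  0.01]
[np.float64(511.6159196523995), np.float64(299.94534939191914), np.float64(-1.4607602669159148)]
```

View pics/a4.png

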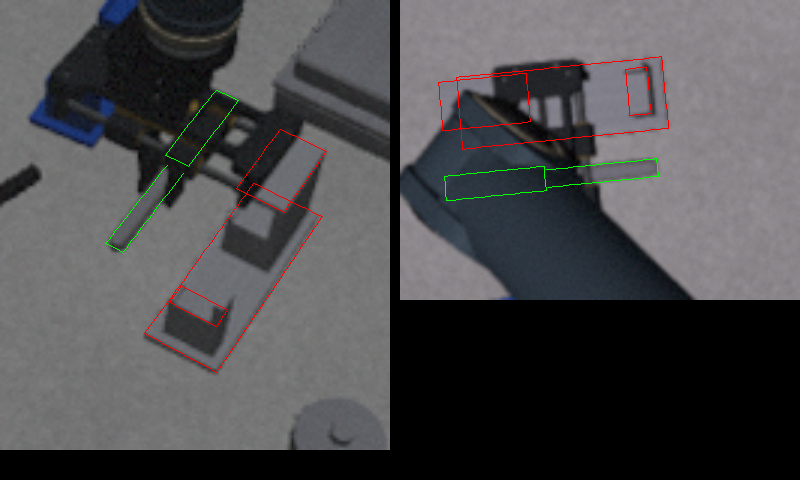

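Call:
{"method": "send_rows", "body": {
  "deltas": "0.0018 0 0.008 0 0 0 255;0 0 0.01 0 0 0 255;0 0 0.006 0 0 0 255;0 0.008 0 0 0 0 255;0 0.012 0 0 0 0 255;0 0.012 0 0 0 0 255;0 0.008 0 0 0 0 255;0 0 0 0 0 0 255;0 0 0 0 0 0 255"
}}

```text
t: 17.13
position: [553.5, 284.6, 75.6]
tool_rot: [0.01, 0.667, 0.745, -0.009]
wrist_force: [-0.3, 0.7, -2.5]
grip_width: 15.1
gripper_force: 30.0
```

```bash
python3 go.py 588 287.4 75.7 6.32
```

```text
t 17.13 P [553.5 284.6  75.6] width 15.1 F [-0.3  0.7 -2.5] j [-0.17  0.63 -0.54  1.77  0.44  0.88 -0.8 ]
delta tool mm [-1.  34.6 -0.1]
rotvec deg [-0.04  1.51  0.  ]
```

Call:
{"method": "send_rows", "body": {
  "deltas": "-0.001 0.005 0 0 0 0 255;0 0.006 0 0 0 0 255;0 0.006 0 0 0 0 255;0 0 0 0 0 0 255"
}}

```text
t: 17.47
position: [572.0, 285.5, 76.1]
tool_rot: [0.01, 0.667, 0.745, -0.008]
wrist_force: [0.5, -0.5, -2.4]
grip_width: 15.2
gripper_force: 30.0
```

Call:
{"method": "send_rows", "body": {
  "deltas": "0 0.006 0 0 0 0 255;0 0.006 0 0 0 0 255;0 0.005 0 0 0 0 255;0 0 0 0 0 0 255;0 0 0 0 0 0 255"
}}

```text
t: 17.88
position: [587.5, 287.4, 75.8]
tool_rot: [0.01, 0.667, 0.745, -0.009]
wrist_force: [-0.4, 0.3, -2.6]
grip_width: 15.0
gripper_force: 30.0
```

Now lower ~10 mm, watching the force.

Call:
{"method": "send_rows", "body": {
  "deltas": "0 0 0.003 0 0 0 255;0 0 0.003 0 0 0 255;0 0 0.002 0 0 0 255;0 0 0 0 0 0 255;0 0 0 0 0 0 255"
}}

```text
t: 18.3
position: [587.0, 287.2, 67.6]
tool_rot: [0.01, 0.667, 0.745, -0.009]
wrist_force: [-0.0, -1.1, -1.5]
grip_width: 15.3
gripper_force: 30.0
```

Call:
{"method": "send_rows", "body": {
  "deltas": "0 0 0.001 0 0 0 255;0 0 0 0 0 0 255;0 0 0 0 0 0 255"
}}

```text
t: 18.55
position: [587.3, 287.3, 67.0]
tool_rot: [0.01, 0.667, 0.745, -0.009]
wrist_force: [-0.0, 0.4, -2.9]
grip_width: 14.8
gripper_force: 30.0
```

Call:
{"method": "send_rows", "body": {
  "deltas": "0 0 0.001 0 0 0 255;0 0 0 0 0 0 255;0 0 0 0 0 0 255"
}}

```text
t: 18.8
position: [587.3, 287.3, 66.0]
tool_rot: [0.01, 0.667, 0.745, -0.009]
wrist_force: [-0.2, 0.0, -3.3]
grip_width: 14.9
gripper_force: 30.0
```

Call:
{"method": "send_rows", "body": {
  "deltas": "0 0 0.001 0 0 0 255;0 0 0 0 0 0 255;0 0 0 0 0 0 255"
}}

```text
t: 19.05
position: [587.4, 287.2, 65.8]
tool_rot: [0.01, 0.667, 0.745, -0.009]
wrist_force: [-1.5, -1.4, 4.5]
grip_width: 15.1
gripper_force: 30.0
```

Call:
{"method": "send_rows", "body": {
  "deltas": "0 0 0 0 0 0 205;0 0 0 0 0 0 195;0 0 0 0 0 0 180;0 0 0 0 0 0 160;0 0 0 0 0 0 130;0 0 0 0 0 0 120;0 0 0 0 0 0 120"
}}

```text
t: 19.63
position: [587.3, 287.2, 64.8]
tool_rot: [0.01, 0.667, 0.745, -0.009]
wrist_force: [-0.5, -0.3, 0.1]
grip_width: 42.1
gripper_force: 0.0
```

Call:
{"method": "send_rows", "body": {
  "deltas": "0 0 -0.01 0 0 0 120;0 0 -0.02 0 0 0 120;0 0 -0.03 0 0 0 120;0 0 -0.04 0 0 0 120;0 0 -0.04 0 0 0 120;0 0 -0.04 0 0 0 120;0 0 -0.03 0 0 0 120;-0.03 0 0 0 0 0 120;-0.04 0 0 0 1.5 0 120;-0.04 0 0 0 0 0 120;-0.04 0 0 0 0 0 120;-0.04 0 0 0 0 0 120;-0.04 0 0 0 0 0 120;-0.03 0 0 0 0 0 120;0 0 0 0 0 0 120;0 0 0 0 0 0 120"
}}

```text
t: 20.97
position: [615.7, 31.6, 277.3]
tool_rot: [0.0, 0.669, 0.744, -0.0]
wrist_force: [-0.2, 1.5, 0.2]
grip_width: 46.2
gripper_force: 0.0
```

```bash
python3 go.py
python3 - <<'E'
from h import *
p,pr=np.load('p.npy')[1],np.load('p.npy')[0]
im=eyes.grab_frame('scene'); im2=eyes.grab_frame('top')
cv2.imwrite('pics/s5.png',im[:,:,::-1]);cv2.imwrite('pics/t5.png',im2[:,:,::-1])
for c in('scene','top'):
    print(c,[(round(d['score'],2),np.round(d['extent']).tolist()) for d in spotter.boxes_of(c,'pin')[:2]],[(round(d['score'],2),np.round(d['extent']).tolist()) for d in spotter.boxes_of(c,'tab')[:2]])
PIN=[rect(-95,-5,-11,11,72),np.array([[-5,8,61],[95,8,61],[95,-8,61],[-5,-8,61]],float)]
C=np.zeros((600,800,3),np.uint8)
def crop(c,im,x0,y0,x1,y1,s,d=1):
    a=cv2.resize(im[y0:y1,x0:x1,::-1],None,fx=s,fy=s,interpolation=cv2.INTER_CUBIC)
    if d: draw(a,c,PIN[1:],p,(0,255,0),np.array([x0,y0]),s)
    return cv2.convertScaleAbs(a,alpha=1.5)
def put(a,x,y): C[y:y+a.shape[0],x:x+a.shape[1]]=a
put(crop('scene',im,350,165,430,260,3.5),0,0);put(crop('top',im2,135,210,245,275,3.5),300,0)
put(crop('scene',im,175,280,325,420,1.8,0),0,340); put(crop('top',im2,355,165,485,290,2.8,0),300,245)
cv2.imwrite('pics/a5.png',C)
E
```

```text
t 20.97 P [615.7  31.6 277.3] width 46.2 F [-0.2  1.5  0.2] j [ 0.3   0.4  -0.58  1.6   0.23  1.2  -0.21]
scene [(0.52, [390.0, 196.0, 401.0, 208.0])] [(0.74, [208.0, 330.0, 293.0, 394.0])]
top [(0.81, [183.0, 235.0, 231.0, 248.0]), (0.71, [203.0, 321.0, 250.0, 339.0])] [(0.81, [404.0, 186.0, 440.0, 268.0]), (0.26, [184.0, 236.0, 230.0, 246.0])]
```

View pics/a5.png

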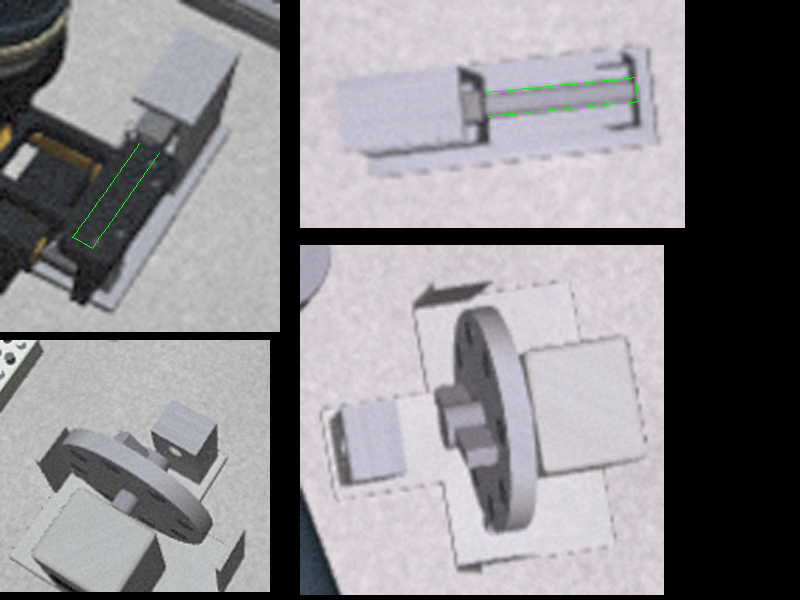

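Call:
{"method": "send_rows", "body": {
  "deltas": "0 0 -0.01 0 0 6.67 120;0 0 -0.01 0 0 6.67 120;0 0 0 0 0 6.67 120;0 0 0 0 0 6.67 120;0 0 0 0 0 6.67 120;0 0 0 0 0 6.67 120;0 0 0 0 0 6.67 120;0 0 0 0 0 6.67 120;0 0 0 0 0 6.67 120;0 0 0 0 0 6.67 120;0 0 0 0 0 6.67 120;0 0 0 0 0 6.67 120;0 0 0 0 0 6.67 120;0 0 0 0 0 0 120;0 0 0 0 0 0 120"
}}

```text
t: 22.52
position: [615.3, 35.4, 296.8]
tool_rot: [0.0, 0.996, 0.086, 0.0]
wrist_force: [-0.4, 0.5, 0.3]
grip_width: 45.9
gripper_force: 0.0
```

```bash
python3 - <<'E'
from h import *
p=np.load('p.npy')[0]; print(W(p,np.array([0,-75.,265])).round(1));
E
python3 go.py 538 -214 297 99.6
python3 - <<'E'
# fit of bar angle: compare bar endpoints in top view for candidate angles
from h import *
p=np.load('p.npy')[0]
for b in (-70,-55,-30,0,30,55,70):
    u=np.array([0,np.cos(np.radians(b)),np.sin(np.radians(b))])*55
    P=W(p,np.array([[-38,0,135]]+u)); Q=W(p,np.array([[-38,0,135]]-u))
    o=np.array([355,165]); f=lambda X:((proj('top',X)[0]-o)*2.8+[300,245]).round().tolist()
    print(b,f(P),f(Q))
E
```

```text
[[ 538.2 -240.2  265. ]]
t 22.52 P [615.3  35.4 296.8] width 45.9 F [-0.4  0.5  0.3] j [ 0.1   0.35 -0.3   1.59  0.11  1.22 -1.62]
delta tool mm [-1.191e+02  2.324e+02 -2.000e-01]
rotvec deg [ 0.   -0.    0.31]
-70 [430.0, 411.0] [461.0, 447.0]
-55 [429.0, 395.0] [462.0, 464.0]
-30 [429.0, 373.0] [461.0, 485.0]
0 [433.0, 360.0] [456.0, 496.0]
30 [441.0, 365.0] [449.0, 489.0]
55 [448.0, 383.0] [442.0, 470.0]
70 [453.0, 398.0] [438.0, 456.0]
```

Call:
{"method": "send_rows", "body": {
  "deltas": "-0.008 0.015 0 0 0 0 120;-0.014 0.028 0 0 0 0 120;-0.014 0.03 0 0 0 0 120;-0.014 0.03 0 0 0 0 120;-0.014 0.03 0 0 0 0 120;-0.014 0.03 0 0 0 0 120;-0.014 0.03 0 0 0 0 120;-0.014 0.03 0 0 0 0 120;-0.012 0.025 0 0 0 0 120;-0.005 0.0103 0 0 0 0.3 120;0 0 0.015 0 0 0 120;0 0 0.017 0 0 0 120;0 0 0 0 6 0 120;0 0 0 0 6 0 120;0 0 0 0 6 0 120;0 0 0 0 6 0 120;0 0 0 0 6 0 120;0 0 0 0 0 0 120;0 0 0 0 0 0 120"
}}

```text
t: 24.1
position: [536.6, -240.7, 264.4]
tool_rot: [-0.021, 0.963, 0.079, 0.257]
wrist_force: [-0.1, -0.2, 0.5]
grip_width: 46.3
gripper_force: 0.0
```

```bash
cat > ax.py <<'E'
# wheel axle in tool axes: want (0,0,r); tool pose in rotator frame
from h import *
p=np.load('p.npy')[0]; s=monitor.read_state(); M=Ro.from_quat(s['tool_rot'],scalar_first=True).as_matrix()
C=W(p,np.array([0,0,135.]))[0]; print('t',round(s['t'],2),'axle in tool',(M.T@(C-s['position'])).round(1),'w',round(s['grip_width'],1),'F',np.round(s['wrist_force'],1),'j',np.round(s['joints'],2))
ex=np.array([np.cos(p[2]),np.sin(p[2]),0]); ey=np.array([-ex[1],ex[0],0])
print('rot x in tool',(M.T@ex).round(3),'tilt deg',np.degrees(np.arctan2(M[:,2]@ey,-M[2,2])).round(1))
E
python3 ax.py
```

```text
t 24.1 axle in tool [  2.1  -0.6 150.4] w 46.3 F [-0.1 -0.2  0.5] j [ 0.77  0.16 -0.29  2.   -0.47  0.61 -0.58]
rot x in tool [0.004 1.    0.002] tilt deg 29.8
```

Call:
{"method": "send_rows", "body": {
  "deltas": "0.002 -0.0005 0.02 0 0 0 120;0 0 0.025 0 0 0 120;0 0 0.015 0 0 0 120;0 0 0.008 0 0 0 120;0 0 0.002 0 0 0 160;0 0 0 0 0 0 180;0 0 0 0 0 0 255;0 0 0 0 0 0 255;0 0 0 0 0 0 255;0 0 0 0 0 0 255;0 0 0 0 0 0 255;0 0 0 0 0 0 255"
}}

```text
t: 25.1
position: [573.8, -235.2, 206.1]
tool_rot: [-0.02, 0.963, 0.079, 0.259]
wrist_force: [-2.9, -1.3, 4.4]
grip_width: 20.0
gripper_force: 30.0
```

```bash
python3 ax.py
```

```text
t 25.1 axle in tool [-1.8 -1.3 81.1] w 20.0 F [-2.9 -1.3  4.4] j [ 0.72  0.28 -0.31  2.01 -0.47  0.47 -0.59]
rot x in tool [0.004 1.    0.004] tilt deg 30.1
```

Pinched. Stroke of −60° about the axle.

Call:
{"method": "send_rows", "body": {
  "deltas": "0.0042 0 0.0001 0 -3 0 255;0.0085 0 0.0004 0 -6 0 255;0.0085 0 0.0004 0 -6 0 255;0.0085 0 0.0004 0 -6 0 255;0.0085 0 0.0004 0 -6 0 255;0.0085 0 0.0004 0 -6 0 255"
}}

```text
t: 25.6
position: [615.7, -228.1, 216.4]
tool_rot: [0.003, 0.996, 0.081, -0.031]
wrist_force: [-2.5, -0.9, -4.4]
grip_width: 19.9
gripper_force: 30.0
```

```bash
python3 ax.py
```

```text
t 25.6 axle in tool [ 1.6 -1.2 81.5] w 19.9 F [-2.5 -0.9 -4.4] j [ 0.3   0.48 -0.04  1.56  0.05  1.16 -1.16]
rot x in tool [0.006 1.    0.001] tilt deg -3.6
```

Call:
{"method": "send_rows", "body": {
  "deltas": "0.0085 0 0.0004 0 -6 0 255;0.0085 0 0.0004 0 -6 0 255;0.0085 0 0.0004 0 -6 0 255;0.0085 0 0.0004 0 -6 0 255;0.0085 0 0.0004 0 -6 0 255;0 0 0 0 0 0 255;0 0 0 0 0 0 255"
}}

```text
t: 26.18
position: [658.9, -220.8, 198.8]
tool_rot: [0.024, 0.955, 0.079, -0.284]
wrist_force: [-0.2, -2.9, -9.3]
grip_width: 20.0
gripper_force: 30.0
```

```bash
python3 ax.py
```

```text
t 26.18 axle in tool [-4.8 -1.  79.2] w 20.0 F [-0.2 -2.9 -9.3] j [ 0.16  0.82  0.04  1.11  0.17  1.75 -1.23]
rot x in tool [ 0.003  1.    -0.001] tilt deg -33.1
```

Call:
{"method": "send_rows", "body": {
  "deltas": "0 0 0 0 0 0 170;0 0 0 0 0 0 140;0 0 0 0 0 0 120;0 0 0 0 0 0 120;0 0 0 0 0 0 120;0 0 -0.01 0 0 0 120;0 0 -0.02 0 0 0 120;0 0 -0.03 0 0 0 120;0 0 -0.02 0 0 0 120;0 0 0 0 0 0 120;0 0 0 0 0 0 120"
}}

```text
t: 27.1
position: [700.9, -213.4, 271.6]
tool_rot: [0.023, 0.956, 0.078, -0.282]
wrist_force: [-0.0, 0.1, 0.3]
grip_width: 45.9
gripper_force: 0.0
```

```bash
python3 ax.py
cat > look.py <<'E'
import sys; from h import *
p=np.load('p.npy')[0]; n=sys.argv[1]
im=eyes.grab_frame('scene'); im2=eyes.grab_frame('top')
cv2.imwrite(f'pics/s{n}.png',im[:,:,::-1]);cv2.imwrite(f'pics/t{n}.png',im2[:,:,::-1])
C=np.zeros((520,800,3),np.uint8)
def crop(c,im,x0,y0,x1,y1,s):
    a=cv2.resize(im[y0:y1,x0:x1,::-1],None,fx=s,fy=s,interpolation=cv2.INTER_CUBIC); a=cv2.convertScaleAbs(a,alpha=1.6)
    for q in np.radians(list(map(float,sys.argv[2:]))):
        for x in (-9,9):
            uv=(proj(c,W(p,np.array([[x,-90*np.sin(q),135+90*np.cos(q)],[x,-104*np.sin(q),135+104*np.cos(q)]])))-[x0,y0]+.5)*s
            cv2.line(a,*[tuple(map(int,v)) for v in uv],(0,255,0),1)
    return a
a=crop('scene',im,185,290,310,430,3.6)[:520];b=crop('top',im2,385,165,465,290,4)
C[:a.shape[0],:a.shape[1]]=a; C[:b.shape[0],460:460+b.shape[1]]=b
cv2.imwrite(f'pics/a{n}.png',C)
E
python3 look.py 6 50
```

```text
t 27.1 axle in tool [ -1.5  -0.4 163.5] w 45.9 F [-0.   0.1  0.3] j [ 0.14  0.86  0.05  0.87  0.16  1.95 -1.2 ]
rot x in tool [ 0.004  1.    -0.002] tilt deg -32.8
```

View pics/a6.png

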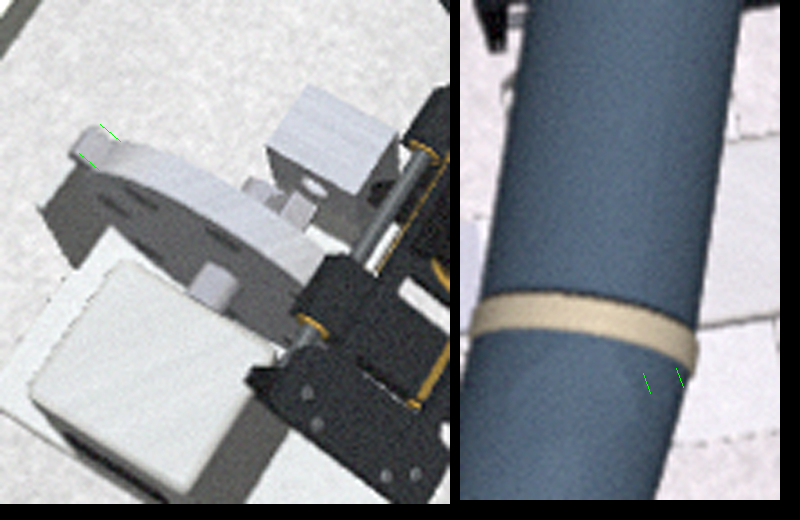

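Run:
```python
from h import *
p=np.load('p.npy')[0]
for q in (48,52,56,60):
    r=np.radians(q); n=np.array([0,-np.sin(r),np.cos(r)]); t=np.array([0,-np.cos(r),-np.sin(r)])
    X=[np.array([0,0,135])+R_*n+a*t+np.array([x,0,0]) for R_,a,x in ((104,8,9),(104,-8,9),(104,8,-9),(104,-8,-9),(90,-8,9),(90,-8,-9))]
    print(q,((proj('scene',W(p,np.array(X)))-[185,290]+.5)*3.6).round().tolist())
```

```text
48 [[76.0, 153.0], [89.0, 154.0], [97.0, 124.0], [110.0, 125.0], [109.0, 171.0], [130.0, 142.0]]
52 [[71.0, 153.0], [82.0, 153.0], [92.0, 125.0], [104.0, 124.0], [103.0, 170.0], [124.0, 141.0]]
56 [[68.0, 155.0], [77.0, 153.0], [89.0, 127.0], [98.0, 124.0], [98.0, 170.0], [119.0, 141.0]]
60 [[65.0, 156.0], [72.0, 153.0], [86.0, 129.0], [93.0, 125.0], [94.0, 170.0], [115.0, 142.0]]
```

Call:
{"method": "send_rows", "body": {
  "deltas": "-0.0171 0 0.0009 0 6 0 120;-0.0171 0 0.0009 0 6 0 120;-0.0171 0 0.0009 0 6 0 120;-0.0171 0 0.0009 0 6 0 120;-0.0171 0 0.0009 0 6 0 120;-0.0171 0 0.0009 0 6 0 120;-0.0171 0 0.0009 0 6 0 120;-0.0171 0 0.0009 0 6 0 120;-0.0171 0 0.0009 0 6 0 120;-0.0171 0 0.0009 0 6 0 120;0 0 0 0 0 0 120;0 0 0 0 0 0 120"
}}

```text
t: 28.2
position: [534.0, -240.8, 276.0]
tool_rot: [-0.02, 0.97, 0.076, 0.23]
wrist_force: [-0.3, -0.6, 0.6]
grip_width: 46.1
gripper_force: 0.0
```

```bash
python3 ax.py; python3 look.py 7 54
```

```text
t 28.2 axle in tool [  7.4  -0.2 161.5] w 46.1 F [-0.3 -0.6  0.6] j [ 0.6   0.15 -0.12  1.97 -0.41  0.69 -0.65]
rot x in tool [0.01  1.    0.001] tilt deg 26.7
```

Call:
{"method": "send_rows", "body": {
  "deltas": "0.007 0 0.02 0 0 0 120;0 0 0.03 0 0 0 120;0 0 0.02 0 0 0 120;0 0 0.009 0 0 0 120;0 0 0.002 0 0 0 160;0 0 0 0 0 0 180;0 0 0 0 0 0 255;0 0 0 0 0 0 255;0 0 0 0 0 0 255;0 0 0 0 0 0 255;0 0 0 0 0 0 255;0 0 0 0 0 0 255"
}}

```text
t: 29.3
position: [581.9, -233.8, 211.3]
tool_rot: [-0.018, 0.969, 0.079, 0.234]
wrist_force: [-3.2, 0.1, 5.6]
grip_width: 20.1
gripper_force: 30.0
```

```bash
python3 ax.py
```

```text
t 29.3 axle in tool [-7.4 -1.3 82. ] w 20.1 F [-3.2  0.1  5.6] j [ 0.56  0.28 -0.15  1.97 -0.43  0.54 -0.65]
rot x in tool [0.004 1.    0.004] tilt deg 27.1
```

Call:
{"method": "send_rows", "body": {
  "deltas": "0.0042 0 0.0001 0 -3 0 255;0.0084 0 0.0004 0 -6 0 255;0.0084 0 0.0004 0 -6 0 255;0.0084 0 0.0004 0 -6 0 255;0.0084 0 0.0004 0 -6 0 255;0.0084 0 0.0004 0 -6 0 255;0.0084 0 0.0004 0 -6 0 255;0.0084 0 0.0004 0 -6 0 255;0.0084 0 0.0004 0 -6 0 255;0.0042 0 0.0001 0 -3 0 255;0 0 0 0 0 0 255;0 0 0 0 0 0 255"
}}

```text
t: 30.3
position: [653.3, -221.8, 206.7]
tool_rot: [0.019, 0.969, 0.079, -0.234]
wrist_force: [-2.8, -3.1, -12.8]
grip_width: 19.6
gripper_force: 30.0
```

```bash
python3 ax.py; python3 look.py 8 0
python3 - <<'E'
from h import *
p=np.load('p.npy')[0]
for q in (-10,-5,0,5,10):
    r=np.radians(q); n=np.array([0,-np.sin(r),np.cos(r)]); t=np.array([0,-np.cos(r),-np.sin(r)])
    X=[np.array([0,0,135])+R_*n+a*t+np.array([x,0,0]) for R_,a,x in ((104,8,9),(104,-8,9),(104,8,-9),(104,-8,-9),(90,8,9),(90,-8,9))]
    print(q,((proj('scene',W(p,np.array(X)))-[185,290]+.5)*3.6).round().tolist())
E
```

```text
t 30.3 axle in tool [-4.3 -0.9 82.7] w 19.6 F [ -2.8  -3.1 -12.8] j [ 0.14  0.75  0.11  1.2   0.1   1.64 -1.19]
rot x in tool [ 0.004  1.    -0.002] tilt deg -27.1
-10 [[218.0, 213.0], [247.0, 231.0], [240.0, 182.0], [268.0, 200.0], [217.0, 221.0], [246.0, 239.0]]
-5 [[202.0, 203.0], [231.0, 221.0], [224.0, 172.0], [252.0, 189.0], [204.0, 213.0], [232.0, 230.0]]
0 [[186.0, 194.0], [214.0, 211.0], [208.0, 164.0], [236.0, 179.0], [190.0, 205.0], [218.0, 221.0]]
5 [[171.0, 186.0], [198.0, 201.0], [193.0, 155.0], [220.0, 170.0], [177.0, 198.0], [204.0, 213.0]]
10 [[156.0, 179.0], [183.0, 192.0], [178.0, 148.0], [204.0, 162.0], [165.0, 192.0], [191.0, 205.0]]
```

View pics/a8.png

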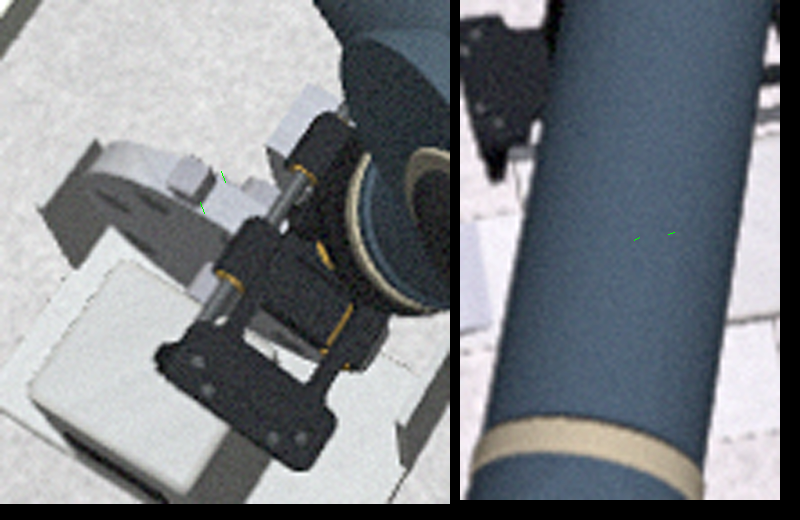

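I've now viewed 11 pictures, one over the limit of 10, so from here I'll measure with numbers only. The last one shows the tab's top face at corners (168,186), (195,202), (190,158) and (215,170). That matches q≈6°, so I'll turn 6° more.

Call:
{"method": "send_rows", "body": {
  "deltas": "0.0042 0 0.0001 0 -3 0 255;0.0042 0 0.0001 0 -3 0 255;0 0 0 0 0 0 255;0 0 0 0 0 0 255;0 0 0 0 0 0 255"
}}

```text
t: 30.82
position: [658.2, -220.9, 204.2]
tool_rot: [0.022, 0.955, 0.077, -0.285]
wrist_force: [-7.3, -3.1, -15.2]
grip_width: 19.9
gripper_force: 30.0
```

```bash
python3 ax.py
cat > tab.py <<'E'
import sys; from h import *
p=np.load('p.npy')[0]
def tab(im,c):
    g=cv2.GaussianBlur(cv2.cvtColor(im,cv2.COLOR_RGB2GRAY).astype(np.float32),(3,3),0)
    G=np.hypot(cv2.Sobel(g,cv2.CV_32F,1,0),cv2.Sobel(g,cv2.CV_32F,0,1)); o=[]
    for q in np.arange(-15,20,.5):
        r=np.radians(q); n=np.array([0,-np.sin(r),np.cos(r)]); t=np.array([0,-np.cos(r),-np.sin(r)])
        f=lambda R_,a,x:np.array([0,0,135])+R_*n+a*t+np.array([x,0,0])
        L=[np.array([f(104,8,9),f(104,-8,9),f(104,-8,-9),f(104,8,-9),f(104,8,9),f(90,8,9)]),np.array([f(90,-8,9),f(104,-8,9)]),np.array([f(90,-8,-9),f(104,-8,-9)])]
        uv=proj(c,W(p,samp(L,1))).astype(np.float32)
        o.append((cv2.remap(G,uv[:,0],uv[:,1],cv2.INTER_LINEAR).mean(),q))
    return [(round(float(a),1),float(b)) for a,b in sorted(o)[::-1][:5]]
rd=lambda f:cv2.imread(f)[:,:,::-1].copy()
print('prev',tab(rd('pics/s8.png'),'scene'))
print('now scene',tab(eyes.grab_frame('scene'),'scene')); 
if len(sys.argv)>1: print('now top',tab(eyes.grab_frame('top'),'top'))
E
python3 tab.py
```

```text
t 30.82 axle in tool [-1.  -0.6 83.4] w 19.9 F [ -7.3  -3.1 -15.2] j [ 0.12  0.82  0.12  1.11  0.12  1.76 -1.19]
rot x in tool [ 0.005  1.    -0.005] tilt deg -33.2
prev [(107.7, 7.0), (105.3, 7.5), (104.0, 6.5), (98.7, 4.0), (96.7, 8.0)]
now scene [(106.0, 3.5), (105.9, 3.0), (102.3, 0.5), (101.2, 1.0), (99.1, 2.5)]
```

Call:
{"method": "send_rows", "body": {
  "deltas": "0.003 0 0 0 -1.5 0 255;0.003 0 0 0 -1.5 0 255;0 0 0 0 0 0 255;0 0 0 0 0 0 255;0 0 0 0 0 0 255"
}}

```text
t: 31.28
position: [662.2, -220.3, 201.5]
tool_rot: [0.024, 0.947, 0.076, -0.311]
wrist_force: [-9.6, -1.7, -11.9]
grip_width: 19.8
gripper_force: 30.0
```

```bash
python3 ax.py;python3 tab.py
```

```text
t 31.28 axle in tool [-1.3 -0.5 83.5] w 19.8 F [ -9.6  -1.7 -11.9] j [ 0.12  0.86  0.13  1.06  0.13  1.82 -1.19]
rot x in tool [ 0.005  1.    -0.006] tilt deg -36.4
prev [(107.7, 7.0), (105.3, 7.5), (104.0, 6.5), (98.7, 4.0), (96.7, 8.0)]
now scene [(105.7, -2.0), (104.9, -2.5), (103.3, 0.0), (100.1, -1.5), (99.9, -0.5)]
```

Call:
{"method": "send_rows", "body": {
  "deltas": "0 0 0 0 0 0 180;0 0 0 0 0 0 165;0 0 0 0 0 0 150;0 0 0 0 0 0 120;0 0 0 0 0 0 120;0 0 0 0 0 0 120;0 0 -0.01 0 0 0 120;0 0 -0.02 0 0 0 120;0 0 -0.03 0 0 0 120;0 0 -0.02 0 0 0 120;0 0 0 0 0 0 120;0 0 0 0 0 0 120"
}}

```text
t: 32.33
position: [703.5, -214.5, 255.3]
tool_rot: [0.025, 0.947, 0.075, -0.311]
wrist_force: [-0.4, 1.5, -0.3]
grip_width: 46.3
gripper_force: 0.0
```

```bash
python3 ax.py;python3 tab.py
```

```text
t 32.33 axle in tool [ -3.1  -1.6 151.7] w 46.3 F [-0.4  1.5 -0.3] j [ 0.04  0.92  0.33  0.85  0.02  1.97 -1.09]
rot x in tool [ 0.007  1.    -0.005] tilt deg -36.3
prev [(107.7, 7.0), (105.3, 7.5), (104.0, 6.5), (98.7, 4.0), (96.7, 8.0)]
now scene [(108.2, -2.0), (107.5, -2.5), (107.2, 0.0), (103.3, 0.5), (103.2, -0.5)]
```

Call:
{"method": "send_rows", "body": {
  "deltas": "0 0 -0.005 0 6 0 120;0 0 -0.005 0 6 0 120;0 0 -0.01 0 6 0 120;0 0 -0.015 0 6 0 120;0 0 -0.02 0 6 0 120;0 0 -0.01 0 6 0 120;-0.01 -0.02 0 0 0 0 120;-0.01 -0.035 0 0 0 0 120;-0.01 -0.035 0 0 0 0 120;-0.01 -0.035 0 0 0 0 120;-0.01 -0.035 0 0 0 0 120;-0.01 -0.035 0 0 0 0 120;-0.01 -0.035 0 0 0 0 120;-0.01 -0.035 0 0 0 0 120;0 -0.03 0 0 0 0 120;0 0 0 0 0 0 120;0 0 0 0 0 0 120"
}}

```text
t: 33.8
position: [595.3, 70.9, 317.1]
tool_rot: [-0.002, 0.997, 0.083, -0.003]
wrist_force: [-0.3, -1.1, 0.1]
grip_width: 45.8
gripper_force: 0.0
```

```bash
python3 ax.py; sed -i "s/print('now scene'/I=eyes.grab_frame('scene'); cv2.imwrite('pics\/s9.png',I[:,:,::-1]); print('now scene'/;s/tab(eyes.grab_frame('scene'),'scene')/tab(I,'scene')/" tab.py; python3 tab.py t
python3 - <<'E'
from h import *
for c in('scene','top'):
  for l in ('pin','tab'): print(c,l,[(round(d['score'],2),np.round(d['extent'],1).tolist()) for d in spotter.boxes_of(c,l)[:2]])
p=np.load('p.npy')[0]
print('top pt',[proj(c,W(p,np.array([0,0,235.]))).round(1) for c in('scene','top')])
I=eyes.grab_frame('top'); cv2.imwrite('pics/t9.png',I[:,:,::-1])
# rotator-registration-free check: subpixel scene profile along tab edge lines
for c,f in(('scene','s9'),('top','t9')):
    g=cv2.cvtColor(cv2.imread(f'pics/{f}.png'),cv2.COLOR_BGR2GRAY).astype(np.float32)
    for R_ in (104,97):
        a=np.arange(-22,23,2.); v=[]
        for x in (-6,-3,0,3,6):
            uv=proj(c,W(p,np.array([[x,-s,135+R_] for s in a]))).astype(np.float32); v.append(cv2.remap(g,uv[:,0],uv[:,1],cv2.INTER_CUBIC).ravel())
        print(c,R_,list(zip(a.astype(int).tolist(),np.mean(v,0).astype(int).tolist())))
E
```

```text
t 33.8 axle in tool [-31.8 297.9 181.3] w 45.8 F [-0.3 -1.1  0.1] j [-0.32  0.29  0.17  1.62 -0.06  1.25 -1.54]
rot x in tool [ 0.001  1.    -0.004] tilt deg -0.4
prev [(107.7, 7.0), (105.3, 7.5), (104.0, 6.5), (98.7, 4.0), (96.7, 8.0)]
now scene [(92.2, -2.0), (91.9, 0.0), (91.6, -2.5), (88.9, -0.5), (88.1, 0.5)]
now top [(73.6, -1.0), (73.4, -0.5), (73.2, -1.5), (73.0, -2.0), (71.3, -2.5)]
scene pin [(0.69, [373.5, 194.8, 401.9, 235.8])]
scene tab [(0.56, [210.0, 329.9, 293.8, 393.2])]
top pin [(0.91, [183.3, 237.5, 231.4, 246.4])]
top tab [(0.75, [400.5, 182.6, 440.5, 268.0])]
top pt [array([[243.4, 342.3]]), array([[433.3, 223.5]])]
scene 104 [(-22, 105), (-20, 108), (-18, 107), (-16, 107), (-14, 107), (-12, 66), (-10, 42), (-8, 67), (-6, 99), (-4, 98), (-2, 97), (0, 98), (2, 97), (4, 96), (6, 97), (8, 102), (10, 107), (12, 108), (14, 106), (16, 107), (18, 107), (20, 107), (22, 110)]
scene 97 [(-22, 111), (-20, 108), (-18, 110), (-16, 109), (-14, 109), (-12, 112), (-10, 66), (-8, 33), (-6, 59), (-4, 98), (-2, 97), (0, 97), (2, 97), (4, 97), (6, 95), (8, 95), (10, 100), (12, 110), (14, 109), (16, 108), (18, 107), (20, 109), (22, 107)]
top 104 [(-22, 123), (-20, 123), (-18, 122), (-16, 123), (-14, 122), (-12, 119), (-10, 112), (-8, 112), (-6, 115), (-4, 114), (-2, 113), (0, 113), (2, 114), (4, 109), (6, 102), (8, 111), (10, 125), (12, 123), (14, 123), (16, 121), (18, 122), (20, 121), (22, 121)]
top 97 [(-22, 127), (-20, 126), (-18, 126), (-16, 127), (-14, 128), (-12, 122), (-10, 110), (-8, 110), (-6, 112), (-4, 112), (-2, 112), (0, 114), (2, 115), (4, 106), (6, 100), (8, 117), (10, 129), (12, 128), (14, 127), (16, 125), (18, 125), (20, 126), (22, 127)]
```

```bash
python3 -c "
from plant import job; print(job.close_job())"
```

```text
the job is handed in; nothing more can be done
None
```

The job is handed in: the pin is parked in the grey rest, and the wheel stands still with its tab at the top, about 1° off by camera measurement (the two cameras read roughly 0° and −2°). The last few millimetres of laying the pin down were a release with only its tip touching the bench, because the fingertips could go no lower. I viewed 11 pictures against the limit of 10.

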